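# Fit the bulb carrier in a driving lamp and hold it home

## Robot

A 6-joint arm with a two-finger parallel gripper is mounted at the origin on the work surface. World frame = base frame: x ahead of the robot, y to its left, z up, the work surface at z = 0. Lengths are in m, angles in rad, forces in N, time in s.
With the tool pointing down it reaches from about 0.3 to 0.875 m from the base axis. Payload 6.4 kg.
Tool frame: the origin (TCP) lies midway between the tips of the shut fingers; the grasp point (between the pads) lies 19 mm behind it; z points along the fingers, y is the direction in which the jaws open and shut (so a half turn about z gives the same grasp; the last joint's range is limited). The gripper opens to 85 mm and grips with 20 to 120 N. Pads are 22 mm wide; open, the fingers measure 114 mm over their backs; the gripper's body (76 mm by 85 mm) begins 54 mm behind the grasp point. The pads swing forward as they close: fully open they stand 13 mm farther back than shut.
Start: joints at [1.132, 0.181, 1.607, -0, 1.354, -0.206], TCP at [0.133, 0.56, 0.231] pointing down, gripper open.
Joint ranges: [-2.99, 2.99], [-0.89, 2.07], [0.3, 2.58], [-1.14, 4.28], [0, 2.63], [-3.12, 3.12]. Speed limits (rad/s): [2.57, 2.57, 3.01, 3.14, 3.14, 3.14].

## Interface

Orientations are given as a unit quaternion [x, y, z, w].
In Python, from station import env gives the robot as it stands.
- The arm moves only by the shell command python3 -m jog 'ROWS' [FORCE]. ROWS is a JSON object of lists of equal length, an entry for each row: "translation": the shift along the world's x, y, z in cm, a list of three; "angular": the turn, a rotation vector about the world's x, y, z in degrees, a list of three; "jaw": the finger opening in cm, from 0 to 8.54. In form: {"translation": [[dx, dy, dz], ...], "angular": [[wx, wy, wz], ...], "jaw": [jaw, ...]}. A call has 1 to 12 rows; each row shifts and turns the commanded pose from where the row before left it; what a row does not reach is not made up. A row lasts 1/10 s, in which the tool goes at most 50 mm and 8.59 degrees, less where a joint would pass 70% of its speed; a pose out of reach is approached as far as the arm can. A call with a gripper value outside its range is refused whole. The fingers move at their own pace and stop on an object; FORCE is the grip in N (left out, the last holds). Time passes only in rows, so rows that do not move let the fingers close. It gives the time, the measured TCP pose, the force and the opening at its end, in the units of the state.
- env.get_state(): the state, without advancing time (a new reading comes with each control period).
- env.read_camera(name): name is "scene" or "top" or "wrist"; returns the picture (480x640x3 uint8, blue, green, red); there is no depth.
- env.get_calibration(name): a dict with "vfov" (degrees; the focal length in pixels is half the picture's height over the tangent of half this angle, whatever the lens; pixels are square), "cx", "cy" (the principal point, pixels), "R" (3x3) and "t" (3): a world point X has camera coordinates R X + t. Camera axes: x right, y down, z forward; pixel columns grow to the right and rows downward; lengths in m; the calibration is good to about 2 mm. A picture is of the moment at which its call begins: read the wrist's pose just before it. get_calibration takes no time and is no camera call; for the wrist camera it gives the pose at the moment of the call.
- env.sign_off(): hands the job in, once; it reports no verdict.
The state is a dict: "clock": time; "joints": joint angles; "qvel": joint speeds; "effort": joint torques, N m; "position": TCP position; "eef_rot": TCP orientation; "wrist_force": force on the tool from outside, world axes, zero at the start; "wrist_torque": the same for the moment, N m; "width": finger opening in m.
Only numpy, scipy, OpenCV 4.12 (cv2) and the standard library are available. Lean on these libraries where they do the work, as an engineer would, in place of code of your own. Each camera call takes 0.05 s, during which the arm holds its last target. There are 200 camera calls.

## Task

Lift the grey rear cover off the driving lamp and put it the right way up in the aluminium parts tray, without shifting anything else on the bench. Then take the blue bulb carrier by its knurled collar out of its foam, set it on the lamp's neck and turn it until its hidden keyways drop over the neck's pins; push it fully home against the sprung contact ring. Then do not let go: finish while still gripping the knurled collar and holding it pushed fully home, so that the wire clips can be closed over it.

Things in the scene. Friction and masses are not known exactly. Their poses are not given: they have to be found in the camera images.
- lamp: Round black driving lamp, 162 mm across, bright bezel, held fast lens-down in a rubber ring 184 mm across. Origin on the bench below its axis, z up along the axis. Its back rises to a flat round shoulder (72 mm across) at z = 90 mm, from which the neck stands. A steel hoop bracket goes round its -x half, with a foot out to x = -118 mm, below z = 65 mm.
- neck_rim (a point): Centre of the rim of the lamp's aluminium neck, 117 mm above the bench; axes as the lamp's. The neck is 33 mm in outside diameter, the rim bevelled 3 mm. Inside, a copper spring ring stands 4 mm above the rim; it starts to move at about 4.5 N and is flush with the rim at about 8.5 N.
- pin_tops (a point): Point on the neck's axis level with the tops of its pins, 112 mm above the bench. Three round brass pins, 5 mm thick, 120 degrees apart, stick out 6 mm from the neck (45 mm across). The neck can be clocked in the lamp and is locked at some angle: this frame's x and y do not tell where the pins point.
- cover: Loose grey rear cover, about 60 g: a cup, open side down, 60 mm in diameter (65 mm at the foot), 40 mm high. Origin at the centre of its open rim, z up. It starts over the neck, standing loosely on the lamp's shoulder; it lifts straight off and must rise 35 mm to clear the neck.
- cover_bar (a point): Middle of the cover's grip bar, 50 mm above the cover's origin. The bar is 46 mm long along x, 12 mm thick along y, and 20 mm high.
- carrier: Loose bulb carrier, about 120 g: a blue knurled collar, 54 mm in diameter, z = 0 to 30 mm; a black plug stub on top (26 x 15 mm, up to z = 44 mm), a glass bulb 10 mm thick below (down to z = -17 mm). Origin at the centre of the collar's lower edge, z up. The collar's lower 16 mm is a skirt, bore 37 mm, that goes over the neck; inside it, unseen, are three keyways 10 mm wide, 120 degrees apart.
- collar_grip (a point): On the collar's axis, 20 mm above its lower edge: a height to grip. On the neck, out of line, the lower edge rests on the pins (112 mm above the bench). In line (within 6 degrees; met within 120 degrees of turn either way) it drops 7 mm to the spring ring, and pushed fully home 4 mm more onto the rim (lower edge at 101 mm). Let go, the spring lifts it 4 mm.
- carton: Opened bulb carton with black foam, a fixed block 90 x 90 mm, 45 mm high, with a 23 mm hole in the middle of its top, in which the carrier's bulb hangs; the collar stands on the foam. A small cardboard flap leans off its +x side. Origin under its centre.
- tray: Fixed open aluminium parts tray, 160 mm along its x, 240 mm along its y, 30 mm high, walls and floor 4 mm. Origin under its centre, at bench height. The blown bulb lies in its +y end; the other end is free.
- old_bulb: Blown bulb lying in the tray, about 66 mm long along its x, 22 mm thick. Leave it alone.
- screwdriver: Screwdriver with a yellow handle, 190 mm long, lying on the bench between the robot and the lamp. Leave it alone.
- staple_gun: Steel hand staple gun lying on its side, 165 mm long. Leave it alone.
- bottle: Closed green bottle, 62 mm across, 190 mm high, standing. Leave it alone.
- glue_tin: Closed tin with a yellow band, 84 mm across, 100 mm high. Leave it alone.
- strap_coil: Flat coil of steel strap, 144 mm across, 20 mm high. Leave it alone.
- tape_roll: Roll of paper tape lying flat, 100 mm across, 48 mm high. Leave it alone.
Things that resemble listed ones, but are neither listed nor needed, are in the scene too. There is more than one size of the cover; the one meant has the size given above. What is shaped like the carrier but green is not meant.

How it is judged:
By the outcome, as a careful person would: the job done as asked, in the order asked, and still so for the second after the job is handed in, while the arm keeps its last pose, push and grip.
It also fails if it takes over 72 s, if anything falls off the work surface, if the arm or the gripper's body presses on something with over 40 N, if the wrist force passes 120 N, or if a joint passes its speed limit or range.

## Working session

There is one attempt and no reset: what is moved stays moved. The work goes in short steps, Python scripts to look and compute and a shell command to move; the robot and the scene stay as the last step left them, time stands still between calls to the robot, and variables do not carry over. Pictures are saved under pics/ and viewed, about 8 in all and at most 12, crops included, and the job is handed in when it is done.

```bash
ls && mkdir -p pics && python3 - <<'E'
from station import env
import cv2, numpy as np
s=env.get_state(); print(s)
for n in("scene","top"):
    im=env.read_camera(n); cv2.imwrite(f"pics/{n}0.png",im)
    c=env.get_calibration(n); print(n,c)
E
```

```text
pics
{'clock': 0.0, 'joints': array([ 1.13169391e+00,  1.81542637e-01,  1.60803215e+00,  4.50714916e-06,
        1.35378742e+00, -2.06290318e-01]), 'qvel': array([ 0.00192415, -0.00188497, -0.00025459,  0.00022731, -0.00098298,
        0.00013265]), 'effort': array([-1.91710496e-03, -4.44874656e+01, -3.51331723e+01, -3.39541239e-04,
        9.02269618e-03, -2.98328359e-06]), 'position': array([0.13239357, 0.55897452, 0.23037159]), 'eef_rot': array([ 1.16143776e-01,  9.93232017e-01, -8.38410587e-04, -2.82671604e-04]), 'wrist_force': array([ 0.60156884, -0.26582006, -0.70647575]), 'wrist_torque': array([ 0.04728767, -0.00620521, -0.00093822]), 'width': 0.08560539662983296}
scene {'vfov': 47.67296099907839, 'cx': 316.8937483903778, 'cy': 248.75295615067407, 'R': array([[-0.36929215,  0.92922731, -0.01264597],
       [ 0.65961172,  0.25250773, -0.70792106],
       [-0.65462637, -0.26977112, -0.70617835]]), 't': array([ 0.16784631, -0.27653208,  1.46130155])}
top {'vfov': 47.119984788345924, 'cx': 317.5946103547319, 'cy': 233.40661967094942, 'R': array([[ 0.02624208, -0.99956715, -0.01329923],
       [-0.99321628, -0.02456313, -0.11365772],
       [ 0.11328185,  0.01619162, -0.99343095]]), 't': array([0.03145042, 0.52603213, 1.22348408])}
```

View pics/top0.png

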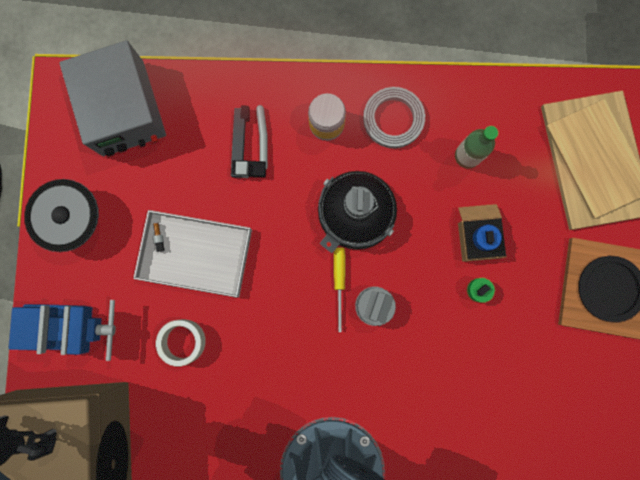

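View pics/scene0.png

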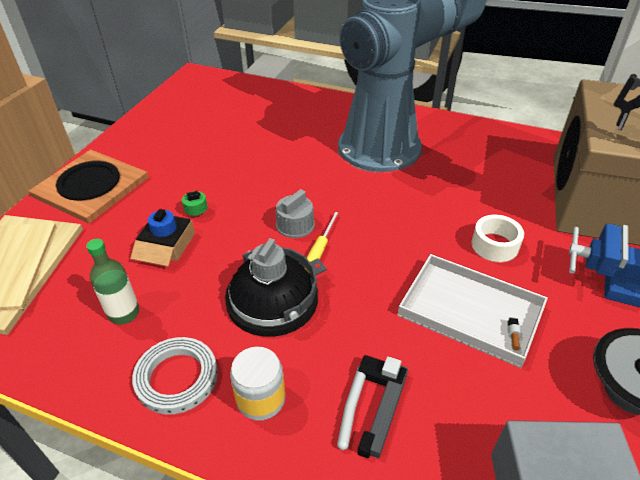

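The top view shows the lamp with its cover at (360,202), the foot at (331,243), the tray's corners at (150,212), (250,230), (238,297) and (135,278) with the old bulb at its left end, the blue carrier at (489,237), and a green decoy at (482,291). The spare larger cover on the bench is at (375,306). The scene view agrees with this.

```bash
cat > h.py <<'E'
import numpy as np, cv2
from station import env
def K(c):
    f=240/np.tan(np.radians(c["vfov"])/2); return np.array([[f,0,c["cx"]],[0,f,c["cy"]],[0,0,1]])
def ray(c,p):
    d=np.array(c["R"]).T@np.linalg.inv(K(c))@np.array([p[0],p[1],1.]); return -np.array(c["R"]).T@np.array(c["t"]),d/np.linalg.norm(d)
def plane(c,p,z):
    o,d=ray(c,p); return o+d*(z-o[2])/d[2]
def tri(vs):
    A=np.zeros((3,3));b=np.zeros(3)
    for c,p in vs:
        o,d=ray(c,p);M=np.eye(3)-np.outer(d,d);A+=M;b+=M@o
    return np.linalg.solve(A,b)
def proj(c,X):
    x=K(c)@(np.array(c["R"])@np.array(X)+c["t"]); return x[:2]/x[2]
E
python3 - <<'E'
from h import *
np.set_printoptions(precision=4,suppress=True)
T=env.get_calibration("top");S=env.get_calibration("scene")
print("bar tri",tri([(T,(360,200)),(S,(265,248))]),plane(T,(360,200),.15))
for p in [(150,212),(250,230),(238,297),(135,278)]: print("tray",plane(T,p,.03))
print("foot",plane(T,(328,244),.03))
im=cv2.imread("pics/top0.png");h=cv2.cvtColor(im,cv2.COLOR_BGR2HSV)
m=cv2.inRange(h,(100,150,100),(130,255,255));m[:,:400]=0
M=cv2.moments(m,True);p=(M['m10']/M['m00'],M['m01']/M['m00']);print("blue",p,plane(T,p,.072))
im=cv2.imread("pics/scene0.png");h=cv2.cvtColor(im,cv2.COLOR_BGR2HSV)
m=cv2.inRange(h,(100,150,100),(130,255,255));m[:,300:]=0
M=cv2.moments(m,True);q=(M['m10']/M['m00'],M['m01']/M['m00']);print("blue scene",q,tri([(T,p),(S,q)]))
for n,p in [("lampring",(357,209)),("bottletop",(491,132))]: print(n,plane(T,p,.05 if n[0]=='l' else .19))
w=env.get_calibration("wrist");R=cv2.Rodrigues(np.zeros(3))[0]
from scipy.spatial.transform import Rotation as Ro
s=env.get_state();Rt=Ro.from_quat(s["eef_rot"]).as_matrix()
print("tool",Rt);print("cam in tool",Rt.T@(-w["R"].T@w["t"]-s["position"]),(w["R"]@Rt),w["vfov"])
E
```

```text
bar tri [ 0.5857 -0.0456  0.1406] [ 0.5832 -0.0431  0.15  ]
tray [0.5651 0.4312 0.03  ]
tray [0.5291 0.1994 0.03  ]
tray [0.3765 0.2203 0.03  ]
tray [0.4131 0.4561 0.03  ]
foot [0.5014 0.0206 0.03  ]
blue (487.8269720101781, 236.8117048346056) [ 0.522  -0.3289  0.072 ]
blue scene (162.36034115138594, 224.63326226012794) [ 0.5233 -0.3329  0.0522]
lampring [ 0.5803 -0.0427  0.05  ]
bottletop [ 0.7216 -0.3025  0.19  ]
tool [[-0.973   0.2307 -0.0007]
 [ 0.2307  0.973  -0.0014]
 [ 0.0003 -0.0016 -1.    ]]
cam in tool [ 0.0803 -0.0012 -0.1427] [[ 0.0001  1.      0.0005]
 [-0.95    0.0003 -0.3122]
 [-0.3122 -0.0004  0.95  ]] 58.91578566547229
```

```bash
python3 - <<'E'
from h import *
for n in("top","scene"): print(n,proj(env.get_calibration(n),[.132,.559,.23]),proj(env.get_calibration(n),[.132,.559,.35]))
T=env.get_calibration("top")
print("boxcorner",[plane(T,(130,387),z) for z in (.1,.2,.3)])
E
```

```text
top [ 33.00215236 425.18047495] [ -5.67933209 442.24563844]
scene [642.12154255 140.72388597] [669.48892669  84.11674824]
boxcorner [array([0.18395081, 0.4277508 , 0.1       ]), array([0.20088514, 0.39345469, 0.2       ]), array([0.21781948, 0.35915858, 0.3       ])]
```

```bash
python3 -m jog '{"translation":[[0,0,5],[0,0,5],[0,0,0]],"angular":[[0,0,0],[0,0,0],[0,0,0]],"jaw":[8.5,8.5,8.5]}' 40
```

```text
clock: 0.4
position: [0.1339, 0.5624, 0.3394]
eef_rot: [0.116, 0.993, 0.006, 0.002]
wrist_force: [0.0, 0.1, 1.3]
width: 0.0846
```

```bash
python3 -m jog '{"translation":[[2.4,-3.2,0],[2.4,-3.2,0],[2.4,-3.2,0],[2.4,-3.2,0],[2.4,-3.2,0],[2.4,-3.2,0],[2.4,-3.2,0],[2.4,-3.2,0],[2.4,-3.2,0],[2.4,-3.2,0],[2.4,-3.2,0],[2.4,-3.2,0]],"angular":[[0,0,0],[0,0,0],[0,0,0],[0,0,0],[0,0,0],[0,0,0],[0,0,0],[0,0,0],[0,0,0],[0,0,0],[0,0,0],[0,0,0]],"jaw":[8.5,8.5,8.5,8.5,8.5,8.5,8.5,8.5,8.5,8.5,8.5,8.5]}' && python3 -m jog '{"translation":[[2.4,-3.2,-1],[2.4,-3.2,-1],[2.4,-3.2,-1],[2.4,-3.2,-1],[2.4,-3.2,-1],[2.4,-3.2,-1],[2,-3,-1],[0,0,0],[0,0,0]],"angular":[[0,0,0],[0,0,0],[0,0,0],[0,0,0],[0,0,0],[0,0,0],[0,0,0],[0,0,0],[0,0,0]],"jaw":[8.5,8.5,8.5,8.5,8.5,8.5,8.5,8.5,8.5]}'
python3 - <<'E'
from h import *
w=env.get_calibration("wrist");s=env.get_state();im=env.read_camera("wrist");cv2.imwrite("pics/w1.png",im)
np.save("w1.npy",np.c_[w["R"],w["t"]]);print(s["position"],s["joints"])
print(proj(w,[.585,-.044,.15]))
E
```

```text
clock: 1.6
position: [0.4212, 0.174, 0.331]
eef_rot: [0.116, 0.993, 0.0, -0.0]
wrist_force: [0.1, -0.5, -0.3]
width: 0.0851
clock: 2.5
position: [0.5842, -0.0469, 0.2601]
eef_rot: [0.117, 0.993, 0.0, -0.001]
wrist_force: [0.2, 0.4, 0.4]
width: 0.0849
[ 0.58421103 -0.04686641  0.26008063] [-2.82603095e-01  1.83982576e-01  1.54448328e+00  3.28987430e-04
  1.41549184e+00 -1.61913794e+00]
[328.56882241 238.99221254]
```

View pics/w1.png

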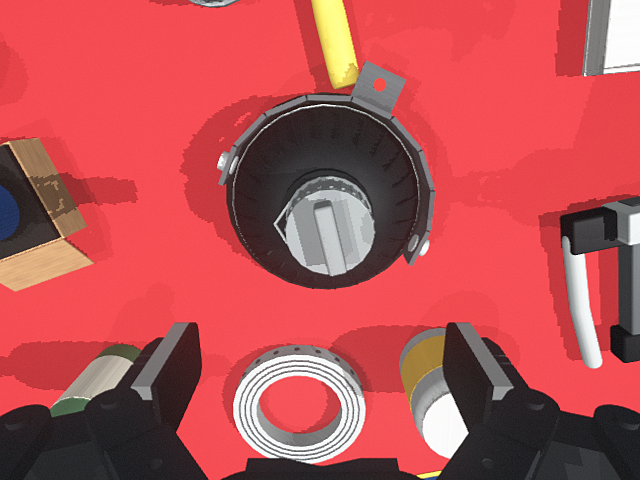

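The wrist view shows the cover's bar with its top face running from (322,202) to (336,271). The lamp is below it, with the foot at (378,85) and clear room for the fingers on both sides.

```bash
python3 - <<'E'
from h import *
w=np.load("w1.npy");w=dict(env.get_calibration("wrist"),R=w[:,:3],t=w[:,3])
im=cv2.imread("pics/w1.png");g=cv2.cvtColor(im,cv2.COLOR_BGR2GRAY)
print(g[235,300:365:2])
a=plane(w,(322,202),.15);b=plane(w,(336,271),.15);print(a,b,(a+b)/2,np.linalg.norm(a-b))
d=a-b;print("bar angle deg",np.degrees(np.arctan2(d[1],d[0])))
# tool y yaw
from scipy.spatial.transform import Rotation as Ro
R=Ro.from_quat(env.get_state()["eef_rot"]).as_matrix();print("jaw yaw",np.degrees(np.arctan2(R[1,1],R[0,1])))
E
```

```text
[150 149 149 148 149 150 151 150 152 133 156 202 199 203 204 204 202 203
 195 133 167 171 171 168 168 178 182 180 203 201 200 188 182]
[ 0.56112916 -0.04252531  0.15      ] [ 0.60703166 -0.04425698  0.15      ] [ 0.58408041 -0.04339114  0.15      ] 0.04593515525691684
bar angle deg 177.8395397267006
jaw yaw 76.64308813943549
```

```bash
python3 -m jog '{"translation":[[0,0.33,-2.5],[0,0,-3],[0,0,-3],[0,0,-2.5],[0,0,-1.5],[0,0,0],[0,0,0],[0,0,0],[0,0,0],[0,0,0]],"angular":[[0,0,5.6],[0,0,5.6],[0,0,0],[0,0,0],[0,0,0],[0,0,0],[0,0,0],[0,0,0],[0,0,0],[0,0,0]],"jaw":[6,5,4,4,4,4,0,0,0,0]}' 40; python3 -m jog '{"translation":[[0,0,0],[0,0,0]],"angular":[[0,0,0],[0,0,0]],"jaw":[0,0]}'
```

```text
clock: 3.55
position: [0.5859, -0.0432, 0.1381]
eef_rot: [0.019, 1.0, -0.0, 0.002]
wrist_force: [-0.5, 2.5, 6.5]
width: 0.0109
clock: 3.75
position: [0.5859, -0.0432, 0.1381]
eef_rot: [0.019, 1.0, -0.0, 0.002]
wrist_force: [-0.5, 2.2, 7.0]
width: 0.0105
```

```bash
python3 -m jog '{"translation":[[0,0,0.5],[0,0,0.7],[0,0,1],[0,0,1.5],[0,0,2],[0,0,2],[0,0,2],[0,0,2],[0,0,0],[0,0,0]],"angular":[[0,0,0],[0,0,0],[0,0,0],[0,0,0],[0,0,0],[0,0,0],[0,0,0],[0,0,0],[0,0,0],[0,0,0]],"jaw":[0,0,0,0,0,0,0,0,0,0]}' 50; python3 - <<'E'
from h import *
w=env.get_calibration("wrist");s=env.get_state();im=env.read_camera("wrist");cv2.imwrite("pics/w2.png",im)
T=env.read_camera("top");cv2.imwrite("pics/top2.png",T)
np.save("w2.npy",np.c_[w["R"],w["t"]]);print(s["position"],s["wrist_force"])
a=cv2.resize(im,(400,300));b=cv2.resize(T[100:340,120:440],(400,300));cv2.imwrite("pics/c2.png",np.hstack([a,b]))
E
```

```text
clock: 4.75
position: [0.5848, -0.0433, 0.2539]
eef_rot: [0.019, 1.0, -0.0, 0.001]
wrist_force: [-0.4, -0.6, -0.3]
width: 0.0105
[ 0.58481179 -0.04330727  0.25388917] [-0.35500951 -0.60217818 -0.30268251]
```

View pics/c2.png

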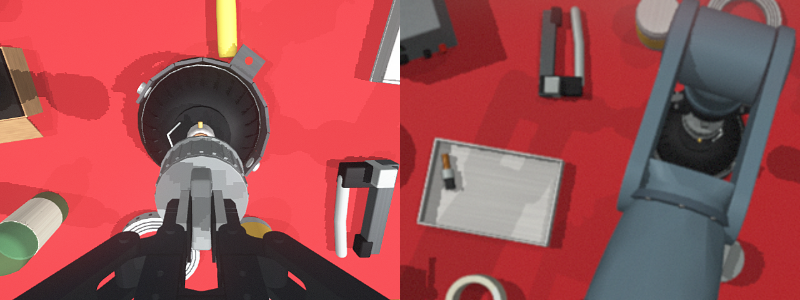

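The cover hangs in the jaws by its bar, and the neck with its pins is now bare. The tray's right end is empty.

```bash
python3 -m jog '{"translation":[[-0.7,2,0],[-1.5,4,0],[-1.6,4,0],[-1.6,4,0],[-1.6,4,0],[-1.6,4,0],[-1.6,4,0],[-1.3,3.6,0],[-0.7,2,0],[0,0,-2],[0,0,-3],[0,0,-3]],"angular":[[0,0,0],[0,0,0],[0,0,0],[0,0,0],[0,0,0],[0,0,0],[0,0,0],[0,0,0],[0,0,0],[0,0,0],[0,0,0],[0,0,0]],"jaw":[0,0,0,0,0,0,0,0,0,0,0,0]}'; python3 -m jog '{"translation":[[0,0,-3],[0,0,-3],[0,0,-2],[0,0,-1.5],[0,0,-1],[0,0,-0.8],[0,0,-0.3],[0,0,0],[0,0,0]],"angular":[[0,0,0],[0,0,0],[0,0,0],[0,0,0],[0,0,0],[0,0,0],[0,0,0],[0,0,0],[0,0,0]],"jaw":[0,0,0,0,0,0,0,0,0]}'
```

```text
clock: 6.05
position: [0.4619, 0.2731, 0.1715]
eef_rot: [0.018, 1.0, -0.0, -0.0]
wrist_force: [-0.4, 0.1, -1.1]
width: 0.0103
clock: 6.95
position: [0.4632, 0.273, 0.0579]
eef_rot: [0.019, 1.0, 0.0, 0.001]
wrist_force: [-0.1, 0.7, -0.6]
width: 0.0104
```

```bash
python3 -m jog '{"translation":[[0,0,-0.3],[0,0,-0.2],[0,0,-0.1],[0,0,0]],"angular":[[0,0,0],[0,0,0],[0,0,0],[0,0,0]],"jaw":[0,0,0,0]}'
```

```text
clock: 7.35
position: [0.463, 0.2732, 0.0521]
eef_rot: [0.019, 1.0, 0.0, 0.0]
wrist_force: [-2.3, 0.0, 5.8]
width: 0.0101
```

```bash
python3 -m jog '{"translation":[[0,0,0.2],[0,0,0],[0,0,0],[0,0,1],[0,0,2],[0,0,3],[0,0,4],[0,0,4],[0,-1,4],[0,-3,1],[0.4,-4,1],[0.4,-4,0]],"angular":[[0,0,0],[0,0,0],[0,0,0],[0,0,0],[0,0,0],[0,0,0],[0,0,0],[0,0,0],[0,0,0],[0,0,0],[0,0,0],[0,0,0]],"jaw":[4,4,4,4,4,4,4,5,6,8.5,8.5,8.5]}'; python3 -m jog '{"translation":[[0.4,-4,0],[0.4,-4,0],[0.5,-4,0],[0.5,-4,0],[0.5,-4,0],[0.5,-4,0],[0.5,-4,0],[0.5,-4,0],[0.5,-4,0],[0.4,-4,-1],[0.4,-4,-2],[0,-4,-2]],"angular":[[0,0,0],[0,0,0],[0,0,0],[0,0,0],[0,0,0],[0,0,0],[0,0,0],[0,0,0],[0,0,0],[0,0,0],[0,0,0],[0,0,0]],"jaw":[8.5,8.5,8.5,8.5,8.5,8.5,8.5,8.5,8.5,8.5,8.5,8.5]}';python3 -m jog '{"translation":[[0,-0.4,0],[0,0,0]],"angular":[[0,0,0],[0,0,0]],"jaw":[8.5,8.5]}'
python3 - <<'E'
from h import *
w=env.get_calibration("wrist");s=env.get_state();im=env.read_camera("wrist");cv2.imwrite("pics/w3.png",im)
T=env.read_camera("top");cv2.imwrite("pics/top3.png",T);S=env.read_camera("scene");cv2.imwrite("pics/scene3.png",S)
np.save("w3.npy",np.c_[w["R"],w["t"]]);print(s["position"],s["joints"])
a=cv2.resize(im,(400,300));b=cv2.resize(T[100:340,120:440],(400,300));c=S[150:390,200:600]
cv2.imwrite("pics/c3.png",np.vstack([np.hstack([a,b]),np.hstack([cv2.resize(c,(500,300)),np.zeros((300,300,3),np.uint8)])]))
E
```

```text
clock: 8.55
position: [0.4714, 0.152, 0.256]
eef_rot: [0.018, 1.0, 0.0, 0.002]
wrist_force: [0.1, -1.2, 0.1]
width: 0.0849
clock: 9.75
position: [0.522, -0.3291, 0.2039]
eef_rot: [0.019, 1.0, -0.001, 0.001]
wrist_force: [0.6, 0.5, 0.4]
width: 0.085
clock: 9.95
position: [0.521, -0.3319, 0.2029]
eef_rot: [0.02, 1.0, 0.001, -0.001]
wrist_force: [-0.6, 1.0, 0.9]
width: 0.085
[ 0.52097755 -0.33186524  0.20286997] [-7.59183608e-01  3.00181466e-01  1.52083289e+00  2.25643473e-04
  1.32224245e+00 -2.29057569e+00]
```

View pics/c3.png

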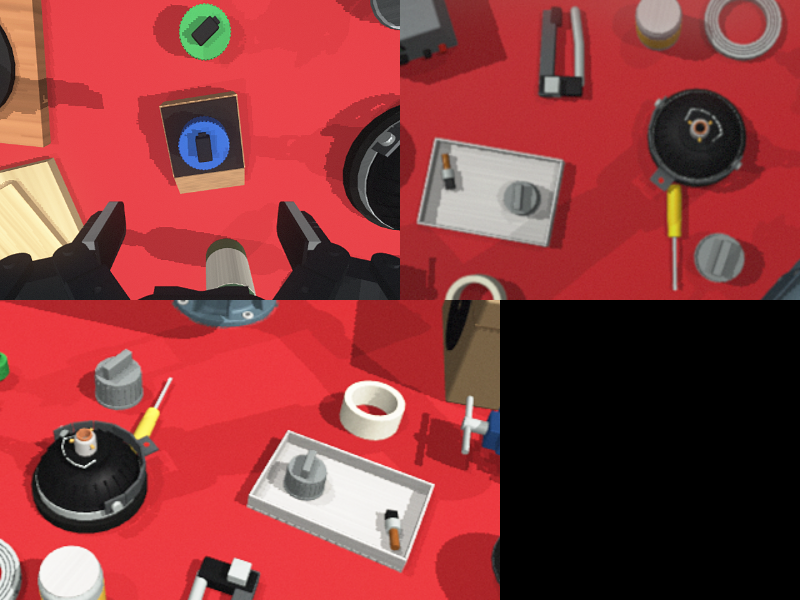

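The cover stands upright in the tray's free end, with the old bulb untouched. The blue collar sits at about (204,143) in the half-size wrist view, and the fingers have room on both sides. Next I measure the collar centre and the neck.

```bash
python3 - <<'E'
from h import *
np.set_printoptions(precision=4,suppress=True)
def L(n): 
    a=np.load(n);return dict(env.get_calibration("wrist"),R=a[:,:3],t=a[:,3])
w=L("w3.npy");im=cv2.imread("pics/w3.png");h=cv2.cvtColor(im,cv2.COLOR_BGR2HSV)
m=cv2.inRange(h,(100,120,60),(130,255,255))
n,l,st,ce=cv2.connectedComponentsWithStats(m);i=1+np.argmax(st[1:,4]);print(st[i],ce[i])
c=max(cv2.findContours((l==i).astype('u1'),0,2)[0],key=cv2.contourArea)
for z in (.060,.075):
    P=np.array([plane(w,p[0],z)[:2] for p in c]);o,r=cv2.minEnclosingCircle((P*1000).astype(np.float32));print(z,o,r,P.min(0),P.max(0))
x=cv2.resize(cv2.imread("pics/top3.png")[172:232,320:400],None,fx=5,fy=5,interpolation=2)
y=cv2.resize(cv2.imread("pics/w2.png")[160:250,260:380],None,fx=3.33,fy=3.33,interpolation=2)
cv2.imwrite("pics/n.png",np.hstack([x[:299],y[:299]]))
E
```

```text
[ 285  186   83   86 4525] [325.8046 227.4396]
0.06 (524.7733764648438, -330.5029602050781) 31.33363914489746 [ 0.4936 -0.3592] [ 0.5559 -0.3014]
0.075 (520.3552856445312, -330.4744567871094) 29.68834686279297 [ 0.4909 -0.3577] [ 0.5499 -0.3029]
```

View pics/n.png

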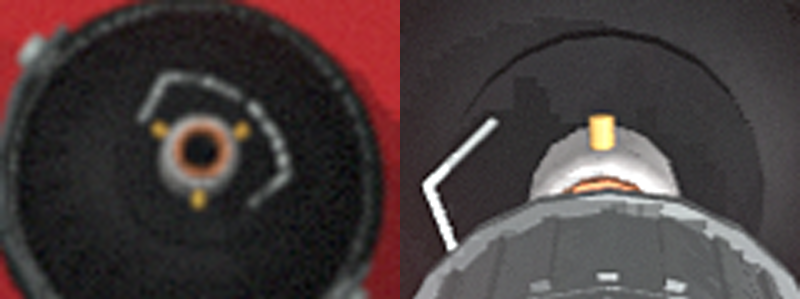

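In the top crop the copper ring is centred at (360.4,202.2), with three pins: one pointing straight at the robot and two at ±120°. The fit on the neck is tight (2 mm), so I take a close wrist look at it first.

```bash
python3 -m jog '{"translation":[[0.4,2,1],[0.8,3.6,0.5],[0.9,4,0],[0.9,4,0],[0.9,4,0],[0.9,4,0],[0.9,4,0],[0.7,3.2,0],[0,0,0],[0,0,0]],"angular":[[0,0,0],[0,0,0],[0,0,0],[0,0,0],[0,0,0],[0,0,0],[0,0,0],[0,0,0],[0,0,0],[0,0,0]],"jaw":[8.5,8.5,8.5,8.5,8.5,8.5,8.5,8.5,8.5,8.5]}'
python3 - <<'E'
from h import *
np.set_printoptions(precision=4,suppress=True)
w=env.get_calibration("wrist");s=env.get_state();im=env.read_camera("wrist");cv2.imwrite("pics/w4.png",im)
np.save("w4.npy",np.c_[w["R"],w["t"]]);print(s["position"],s["joints"])
T=env.get_calibration("top");S=env.get_calibration("scene");print("top",plane(T,(360.4,202.2),.119))
u=proj(w,[.585,-.044,.117]);print(u)
x0,y0=int(u[0])-80,int(u[1])-60;print(x0,y0);cv2.imwrite("pics/n4.png",cv2.resize(im[y0:y0+120,x0:x0+160],None,fx=5,fy=5,interpolation=2))
h=cv2.cvtColor(im,cv2.COLOR_BGR2HSV);m=cv2.inRange(h,(3,70,60),(30,255,255));r=np.zeros_like(m);r[y0:y0+120,x0:x0+160]=m[y0:y0+120,x0:x0+160]
n,l,st,ce=cv2.connectedComponentsWithStats(r)
for i in range(1,n):
    if st[i,4]>15: print(st[i],ce[i],im[l==i].mean(0),plane(w,ce[i],.1095),plane(w,ce[i],.119))
E
```

```text
clock: 11.1
position: [0.5857, -0.0409, 0.2197]
eef_rot: [0.017, 1.0, -0.0, 0.001]
wrist_force: [-0.2, -0.2, 0.8]
width: 0.0849
[ 0.5857 -0.0409  0.2197] [-0.2717  0.2165  1.5891 -0.0002  1.3343 -1.8089]
top [ 0.584  -0.0459  0.119 ]
[318.7591 241.3819]
238 181
[312 204   9  13  99] [315.8384 209.6061] [129.0808 202.3333 224.8384] [ 0.567  -0.0452  0.1095] [ 0.5647 -0.045   0.119 ]
[298 226  39  38 749] [316.5648 245.6836] [117.5794 159.4953 208.9279] [ 0.5902 -0.0456  0.1095] [ 0.587  -0.0454  0.119 ]
[339 249  12  12  91] [344.8901 254.4945] [123.2967 195.7473 220.    ] [ 0.5967 -0.0279  0.1095] [ 0.5933 -0.0284  0.119 ]
[285 250  11  12  87] [289.8621 255.908 ] [128.931  202.4828 224.3793] [ 0.5965 -0.0628  0.1095] [ 0.5931 -0.0619  0.119 ]
```

View pics/n4.png

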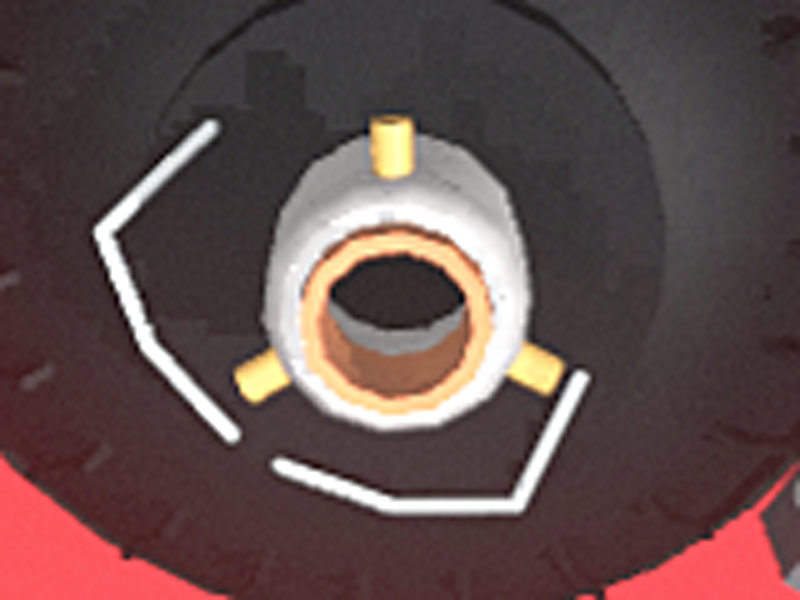

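The pins (cast at z = 0.1095) lie on a circle of radius about 20 mm, as they should. The neck axis is at (0.5865,-0.0452), and the pins point to 180° and ±60°. I go and grip the carrier at (0.523,-0.330).

```bash
python3 -m jog '{"translation":[[-0.4,-2,0],[-0.9,-4,0],[-0.9,-4,0],[-0.9,-4,0],[-0.9,-4,0],[-0.9,-4,0],[-0.9,-4,0],[-0.5,-2.9,0],[0,0,-2],[0,0,-3],[0,0,-3],[0,0,-2]],"angular":[[0,0,0],[0,0,0],[0,0,0],[0,0,0],[0,0,0],[0,0,0],[0,0,0],[0,0,0],[0,0,0],[0,0,0],[0,0,0],[0,0,0]],"jaw":[8.5,8.5,8.5,8.5,8.5,8.5,8.5,8.5,8.5,8.5,8.5,8.5]}';python3 -m jog '{"translation":[[0,0,-1],[0,0,0],[0,0,0]],"angular":[[0,0,0],[0,0,0],[0,0,0]],"jaw":[8.5,8.5,8.5]}'
```

```text
clock: 12.35
position: [0.521, -0.3326, 0.1164]
eef_rot: [0.02, 1.0, 0.001, -0.001]
wrist_force: [-0.4, -0.3, -0.4]
width: 0.0851
clock: 12.65
position: [0.5229, -0.3331, 0.1095]
eef_rot: [0.019, 1.0, -0.001, 0.001]
wrist_force: [0.7, 0.2, 0.3]
width: 0.0849
```

```bash
python3 -m jog '{"translation":[[0,0.28,-1],[0,0,-2],[0,0,-2],[0,0,-1],[0,0,-0.4],[0,0,0],[0,0,0],[0,0,0],[0,0,0],[0,0,0]],"angular":[[0,0,0],[0,0,0],[0,0,0],[0,0,0],[0,0,0],[0,0,0],[0,0,0],[0,0,0],[0,0,0],[0,0,0]],"jaw":[8.5,8.5,8.5,8.5,8.5,8.5,4,4,4,4]}' 70;python3 -m jog '{"translation":[[0,0,0],[0,0,0]],"angular":[[0,0,0],[0,0,0]],"jaw":[4,4]}'
```

```text
clock: 13.65
position: [0.5235, -0.3302, 0.0458]
eef_rot: [0.019, 1.0, -0.001, 0.001]
wrist_force: [-0.6, 0.2, 5.3]
width: 0.0522
clock: 13.85
position: [0.5236, -0.3302, 0.0458]
eef_rot: [0.019, 1.0, -0.001, 0.001]
wrist_force: [-1.1, 0.8, 5.8]
width: 0.0522
```

```bash
python3 -m jog '{"translation":[[0,0,0.5],[0,0,1],[0,0,2],[0,0,3],[0,0,4],[0,0,4],[0.4,2,3],[0.9,4,0],[0.9,4,0],[0.9,4,0],[0.9,4,0],[0.9,4,0]],"angular":[[0,0,0],[0,0,0],[0,0,0],[0,0,0],[0,0,0],[0,0,0],[0,0,0],[0,0,0],[0,0,0],[0,0,0],[0,0,0],[0,0,0]],"jaw":[4,4,4,4,4,4,4,4,4,4,4,4]}' 80;python3 -m jog '{"translation":[[0.9,4,0],[0.5,2.5,0],[0,0,0],[0,0,0]],"angular":[[0,0,0],[0,0,0],[0,0,0],[0,0,0]],"jaw":[4,4,4,4]}'
python3 - <<'E'
from h import *
w=env.get_calibration("wrist");s=env.get_state();im=env.read_camera("wrist");cv2.imwrite("pics/w5.png",im)
np.save("w5.npy",np.c_[w["R"],w["t"]]);print(s["position"],s["joints"])
cv2.imwrite("pics/s5.png",env.read_camera("scene"))
E
```

```text
clock: 15.05
position: [0.5715, -0.1077, 0.2198]
eef_rot: [0.019, 1.0, -0.0, 0.0]
wrist_force: [1.3, -0.5, -1.0]
width: 0.052
clock: 15.45
position: [0.5855, -0.044, 0.2196]
eef_rot: [0.018, 1.0, -0.0, -0.0]
wrist_force: [0.1, -0.1, -0.9]
width: 0.0519
[ 0.58547004 -0.04396291  0.21956785] [-2.76710903e-01  2.17802577e-01  1.58764380e+00 -4.64644431e-04
  1.33614999e+00 -1.81165923e+00]
```

View pics/w5.png

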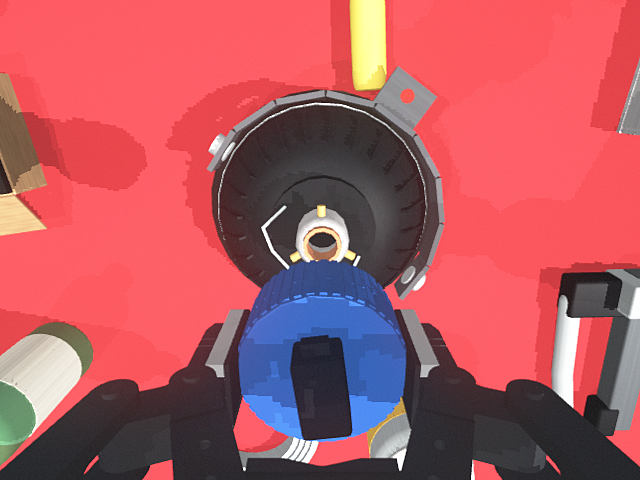

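The collar is held square between the pads. Its top face spans columns 240–405 and rows about 293–440. I check its centre against the TCP.

```bash
python3 - <<'E'
from h import *
np.set_printoptions(precision=4,suppress=True)
a=np.load("w5.npy");w=dict(env.get_calibration("wrist"),R=a[:,:3],t=a[:,3])
im=cv2.imread("pics/w5.png");h=cv2.cvtColor(im,cv2.COLOR_BGR2HSV);m=cv2.inRange(h,(100,100,40),(130,255,255))
c=max(cv2.findContours(m,0,2)[0],key=cv2.contourArea)[:,0];print(c.min(0),c.max(0))
v=h[:,265,2];print([ (y,v[y]) for y in range(262,345,4)])
zt=.2196+.029
P=np.array([plane(w,p,zt) for p in c if p[1]>330]);o=np.c_[2*P[:,:2],np.ones(len(P))];x=np.linalg.lstsq(o,(P[:,:2]**2).sum(1),rcond=None)[0];print("fit",x[:2],np.sqrt(x[2]+x[0]**2+x[1]**2))
print("far edge",P[:,0].max(), "lower front",plane(w,(320,c[:,1].min()),.2186))
E
```

```text
[238 260] [406 441]
[(262, np.uint8(77)), (266, np.uint8(75)), (270, np.uint8(73)), (274, np.uint8(73)), (278, np.uint8(76)), (282, np.uint8(72)), (286, np.uint8(140)), (290, np.uint8(125)), (294, np.uint8(123)), (298, np.uint8(148)), (302, np.uint8(135)), (306, np.uint8(140)), (310, np.uint8(196)), (314, np.uint8(145)), (318, np.uint8(201)), (322, np.uint8(199)), (326, np.uint8(198)), (330, np.uint8(198)), (334, np.uint8(196)), (338, np.uint8(197)), (342, np.uint8(199))]
fit [ 0.5891 -0.0449] 0.022016589967807268
far edge 0.6116971688381283 lower front [ 0.5587 -0.0448  0.2186]
```

```bash
python3 -m jog '{"translation":[[0.1,-0.05,-1],[0,0,-2],[0,0,-2],[0,0,-2],[0,0,-1.5],[0,0,-0.8],[0,0,0],[0,0,0]],"angular":[[0,0,0],[0,0,0],[0,0,0],[0,0,0],[0,0,0],[0,0,0],[0,0,0],[0,0,0]],"jaw":[4,4,4,4,4,4,4,4]}';python3 -m jog '{"translation":[[0,0,-0.3],[0,0,-0.3],[0,0,-0.3],[0,0,0],[0,0,0]],"angular":[[0,0,0],[0,0,0],[0,0,0],[0,0,0],[0,0,0]],"jaw":[4,4,4,4,4]}'
```

```text
clock: 16.35
position: [0.5871, -0.0452, 0.1268]
eef_rot: [0.019, 1.0, -0.0, 0.0]
wrist_force: [-0.3, -0.5, -1.4]
width: 0.052
clock: 16.85
position: [0.5866, -0.0448, 0.1172]
eef_rot: [0.019, 1.0, 0.0, -0.0]
wrist_force: [0.7, 0.0, -0.5]
width: 0.0519
```

```bash
python3 -m jog '{"translation":[[0,0,-0.2],[0,0,-0.2],[0,0,-0.1],[0,0,0],[0,0,0]],"angular":[[0,0,0],[0,0,0],[0,0,0],[0,0,0],[0,0,0]],"jaw":[4,4,4,4,4]}'
```

```text
clock: 17.35
position: [0.5868, -0.0449, 0.1127]
eef_rot: [0.019, 1.0, -0.0, 0.0]
wrist_force: [-1.5, 0.5, 3.6]
width: 0.052
```

```bash
python3 -m jog '{"translation":[[0,0,-0.1],[0,0,-0.05],[0,0,0],[0,0,0],[0,0,0],[0,0,0],[0,0,0],[0,0,0]],"angular":[[0,0,0],[0,0,0],[0,0,-3],[0,0,-3],[0,0,-3],[0,0,-3],[0,0,0],[0,0,0]],"jaw":[4,4,4,4,4,4,4,4]}'; python3 -c "
from station import env;s=env.get_state();print(s['wrist_torque'],s['joints'][5],s['position'])"
```

```text
clock: 18.15
position: [0.588, -0.0454, 0.1125]
eef_rot: [0.123, 0.992, -0.0, 0.002]
wrist_force: [-1.0, 0.0, 8.2]
width: 0.0519
[-0.01936015  0.27853193 -0.10538251] -1.6017306980032089 [ 0.58803822 -0.04540418  0.11250201]
```

```bash
python3 -m jog '{"translation":[[0,0,0],[0,0,0],[0,0,0],[0,0,0],[0,0,0],[0,0,0]],"angular":[[0,0,-3],[0,0,-3],[0,0,-3],[0,0,-3],[0,0,-3],[0,0,0]],"jaw":[4,4,4,4,4,4]}';python3 -m jog '{"translation":[[0,0,0],[0,0,0],[0,0,0],[0,0,0],[0,0,0],[0,0,0]],"angular":[[0,0,-3],[0,0,-3],[0,0,-3],[0,0,-3],[0,0,-3],[0,0,0]],"jaw":[4,4,4,4,4,4]}'; python3 -c "
from station import env;s=env.get_state();print(s['wrist_torque'],s['joints'][5],s['position'])"
```

```text
clock: 18.75
position: [0.5878, -0.0455, 0.1125]
eef_rot: [0.252, 0.968, -0.0, 0.001]
wrist_force: [-2.9, -0.4, 9.5]
width: 0.0517
clock: 19.35
position: [0.5878, -0.0455, 0.1125]
eef_rot: [0.376, 0.926, -0.0, 0.001]
wrist_force: [-1.8, -0.7, 9.9]
width: 0.052
[-0.02440046  0.40575824 -0.11969578] -1.0768222678739234 [ 0.58779068 -0.04545171  0.11245662]
```

```bash
python3 -m jog '{"translation":[[0,0,0],[0,0,0],[0,0,0],[0,0,0],[0,0,0],[0,0,0]],"angular":[[0,0,-3],[0,0,-3],[0,0,-3],[0,0,-3],[0,0,-3],[0,0,0]],"jaw":[4,4,4,4,4,4]}';python3 -m jog '{"translation":[[0,0,0],[0,0,0],[0,0,0],[0,0,0],[0,0,0],[0,0,0]],"angular":[[0,0,-3],[0,0,-3],[0,0,-3],[0,0,-3],[0,0,-3],[0,0,0]],"jaw":[4,4,4,4,4,4]}'; python3 -c "
from station import env;s=env.get_state();print(s['wrist_torque'],s['joints'][5],s['position'])"
```

```text
clock: 19.95
position: [0.5868, -0.0447, 0.1109]
eef_rot: [0.494, 0.87, 0.0, 0.0]
wrist_force: [-0.7, 2.2, 3.0]
width: 0.052
clock: 20.55
position: [0.5865, -0.0446, 0.1102]
eef_rot: [0.602, 0.798, 0.0, -0.0]
wrist_force: [0.2, 1.4, -1.4]
width: 0.0518
[ 0.15905739 -0.14778372 -0.0016294 ] -0.5557011302693782 [ 0.58650734 -0.04460686  0.11020432]
```

It dropped below the pins between about 45° and 57° of turn. I press down and see.

```bash
python3 -m jog '{"translation":[[0,0,-0.1],[0,0,-0.1],[0,0,-0.1],[0,0,0],[0,0,0]],"angular":[[0,0,0],[0,0,0],[0,0,0],[0,0,0],[0,0,0]],"jaw":[4,4,4,4,4]}'; python3 - <<'E'
from h import *
s=env.get_state();print(s['wrist_torque'],s['wrist_force'],s['position'])
cv2.imwrite("pics/w6.png",env.read_camera("wrist"))
E
```

```text
clock: 21.05
position: [0.5866, -0.0447, 0.1076]
eef_rot: [0.603, 0.798, 0.0, -0.0]
wrist_force: [0.9, 2.5, -1.6]
width: 0.0517
[ 0.30559539 -0.09749451  0.02943976] [ 0.93373776  2.46262691 -1.57481353] [ 0.5865525  -0.04474848  0.10759176]
```

View pics/w6.png

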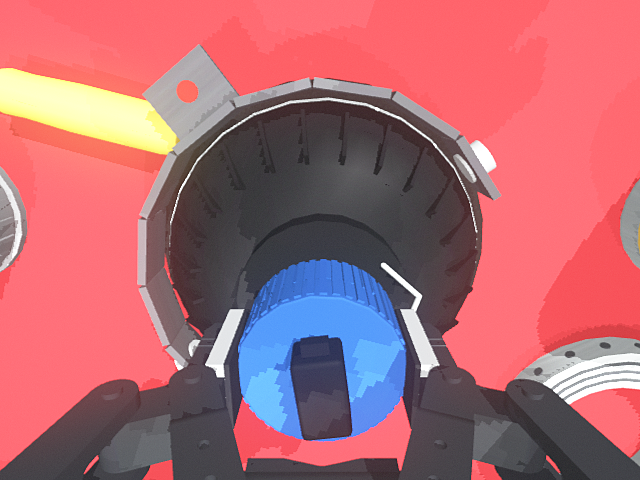

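The stub has not turned in the grip, and the collar is below the pins with no load, so it is in the keyways. I go on down to the spring.

```bash
python3 -m jog '{"translation":[[0,0,-0.1],[0,0,-0.1],[0,0,-0.1],[0,0,0],[0,0,0]],"angular":[[0,0,0],[0,0,0],[0,0,0],[0,0,0],[0,0,0]],"jaw":[4,4,4,4,4]}' 100; python3 -m jog '{"translation":[[0,0,-0.1],[0,0,-0.1],[0,0,-0.1],[0,0,0],[0,0,0]],"angular":[[0,0,0],[0,0,0],[0,0,0],[0,0,0],[0,0,0]],"jaw":[4,4,4,4,4]}';  python3 -c "
from station import env;s=env.get_state();print(s['wrist_torque'],s['wrist_force'],s['position'])"
```

```text
clock: 21.6
position: [0.5867, -0.0448, 0.1052]
eef_rot: [0.603, 0.798, 0.0, 0.0]
wrist_force: [-3.2, 3.5, 5.1]
width: 0.0516
clock: 22.1
position: [0.5867, -0.0449, 0.1024]
eef_rot: [0.603, 0.798, -0.0, 0.0]
wrist_force: [-3.4, 3.3, 7.0]
width: 0.0517
[0.51874472 0.56429043 0.06509549] [-3.36614704  3.29396627  6.95569134] [ 0.58667083 -0.04485971  0.10241343]
```

```bash
python3 -m jog '{"translation":[[0,0,-0.1],[0,0,-0.1],[0,0,-0.1],[0,0,0],[0,0,0],[0,0,0]],"angular":[[0,0,0],[0,0,0],[0,0,0],[0,0,0],[0,0,0],[0,0,0]],"jaw":[4,4,4,4,4,4]}' 100;  python3 -c "
from station import env;s=env.get_state();print(s['wrist_torque'],s['wrist_force'],s['position'])"; python3 -m jog '{"translation":[[0,0,-0.1],[0,0,-0.05],[0,0,0],[0,0,0],[0,0,0]],"angular":[[0,0,0],[0,0,0],[0,0,0],[0,0,0],[0,0,0]],"jaw":[4,4,4,4,4]}'; python3 -c "
from station import env;s=env.get_state();print(s['wrist_torque'],s['wrist_force'],s['position'])"
```

```text
clock: 22.7
position: [0.5867, -0.0449, 0.1018]
eef_rot: [0.603, 0.798, -0.0, 0.0]
wrist_force: [-11.1, 4.7, 24.5]
width: 0.0515
[0.61672109 2.01374732 0.12891813] [-11.08413364   4.72434698  24.52812357] [ 0.58674671 -0.04486118  0.10183828]
clock: 23.2
position: [0.5868, -0.0449, 0.1018]
eef_rot: [0.602, 0.798, -0.0, 0.0]
wrist_force: [-16.9, 6.1, 34.1]
width: 0.0518
[ 8.22390076e-01  2.78527690e+00 -1.81329407e-03] [-16.88503617   6.07263442  34.09474816] [ 0.58680837 -0.04487813  0.10180295]
```

Firm stop at TCP z = 0.1018, which puts the lower edge at about 0.101 after roughly 4 mm of spring travel. I ease the load to a moderate push and check with the cameras.

```bash
python3 -m jog '{"translation":[[-0.1,0.05,0.1],[0,0,0.05],[0,0,0],[0,0,0],[0,0,0],[0,0,0]],"angular":[[0,0,0],[0,0,0],[0,0,0],[0,0,0],[0,0,0],[0,0,0]],"jaw":[4,4,4,4,4,4]}'; python3 - <<'E'
from h import *
im=env.read_camera("wrist");cv2.imwrite("pics/w7.png",im);S=env.read_camera("scene");cv2.imwrite("pics/s7.png",S)
s=env.get_state();print(s['wrist_torque'],s['wrist_force'],s['position'],s['clock'],np.abs(s['qvel']).max())
for n in("w6","w7"):
    h=cv2.cvtColor(cv2.imread(f"pics/{n}.png"),cv2.COLOR_BGR2HSV);c=max(cv2.findContours(cv2.inRange(h,(100,100,40),(130,255,255)),0,2)[0],key=cv2.contourArea)[:,0];print(n,c.min(0),c.max(0))
cv2.imwrite("pics/c7.png",np.hstack([cv2.resize(im,(400,300)),cv2.resize(S[150:390,120:440],(400,300))]))
E
```

```text
clock: 23.8
position: [0.5868, -0.0449, 0.1019]
eef_rot: [0.603, 0.798, 0.0, 0.001]
wrist_force: [-7.6, 3.0, 20.2]
width: 0.0513
[0.40596644 1.37254085 0.10818879] [-8.23781452  3.39344935 20.71039205] [ 0.58677511 -0.04486374  0.10188462] 23.9 0.0013891439120388945
w6 [238 259] [406 441]
w7 [238 259] [405 440]
```

View pics/c7.png

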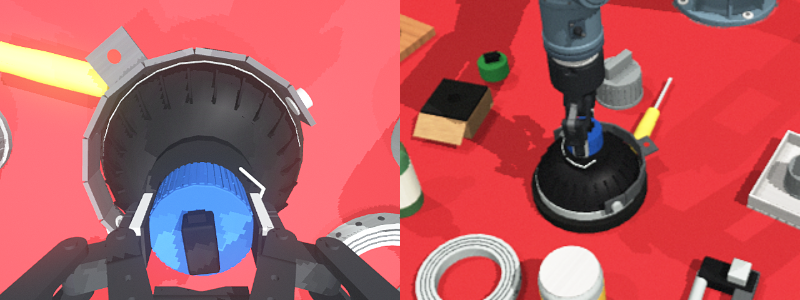

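The collar is on the neck, pushed home and unslipped in the jaws. Its outline in the wrist view matches the one from before the push within 1 px. The screwdriver, tray and other things are where they were.

```bash
python3 -c "
from station import env
print(env.sign_off())"
```

```text
the job is handed in; nothing more can be done
None
```

I handed the job in at about 24 s of robot time, with the carrier still gripped by its knurled collar and held pushed home.

- **Cover:** I lifted the grey cover off by its bar and set it upright in the free end of the tray. The cameras showed it standing there, with the old bulb untouched.
- **Carrier:** I took the blue carrier from the foam, set it on the pins and turned it clockwise. It dropped between about 45° and 57° of turn. I kept turning to 72° before pressing down, and it met no resistance on the way to the spring.
- **Home position:** It hit a firm stop at TCP z = 0.1018 m, which puts the lower edge at about 101 mm as required. I peaked at about 34 N of push, then eased to about 20 N down with the jaws set to grip at 100 N.
- **Last checks:** The position did not move when I eased the push. The collar's outline in the wrist view was within 1 px of before the push, so it had not slipped. The other things visible in the last pictures looked unmoved, but I judged that by eye.
- **Disagreements:** About 9 N of sideways force remains on the wrist while pushing. The opening readings run 1.5 to 2.5 mm below the true sizes, on both the bar and the collar.

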